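Hang the desk caddy on two spring-gate hooks

TASK

Lift the blue desk caddy by the grip on its bar and hang it on the rack, one end pin in each hook. Press gently until both pins are fully home and both red gates have snapped shut over them, then, still holding it, give it a light lift so that both gates take the pull, and only then let go. Leave the other things on the desk where they are.

Things in the scene. Friction and masses are not known exactly. Their poses are not given: they have to be found in the camera images.
- caddy: Blue desk caddy to hang: open tray 64 (its x) x 170 (its y) x 50 mm tall, two upright cheeks carrying a steel bar along y. Origin: centre of the tray's underside, z up. Bar axis 100 mm above the underside, over the tray's middle; bar 8 mm thick, 248 mm long. 0.27 to 0.45 kg, centre of mass below mid-bar. Stands on the desk; may be hung either way round.
- caddy_grip (a point): Centre of the black rubber grip block at mid-bar, 100 mm above the caddy's underside: 12 mm thick (caddy x), 44 mm wide (y), 18 mm tall. Pinch it from above, fingers closing along the caddy's x. Axes as the caddy. So held, the caddy can rock in the pads about its x when one pin is pushed up harder than the other.
- caddy_pin_left (a point): Point on the bar's axis 105 mm to the caddy's +y of the grip: the middle of the left hanging pin (plain bar from 86 to 122 mm, a black 14 mm disc at the end).
- caddy_pin_right (a point): The same 105 mm to the caddy's -y: the right hanging pin.
- rack: Steel rack fixed to the desk. Dark base plate 140 x 250 x 8 mm; two 16 mm posts, 209 mm tall, at x = +65, y = +-105 mm; on each a black clamp with a steel hook on an arm reaching to -x, so the hooks stand at x = 0, y = +-105 mm. Origin: under the middle between the hooks, on the desk; z up. The hooks are rigid and are spoilt if the caddy loads either with more than 25 N.
- rack_left (a point): Nominal reference point of the hook at the rack's +y, 160 mm above the desk. Clamps were set by hand: the real pair of hooks is up to 15 mm higher or lower, and one up to 6 mm off the other (not reported: feel for it). Hook: upward-open pocket, 12 mm wide in y, from x = -5.5 to +5 mm; flared mouth 26 mm wide, its top 24 mm up. A pin fully home has its axis 1 mm below the real point.
- rack_right (a point): The same for the hook at the rack's -y, 105 mm from the rack's middle. Pushing both pins home takes some 4 to 10 N in all against the two gates and friction; then the push rises steeply against the rigid pocket floors.
- gate_left (a joint): Red sprung wire gate of the +y hook, hinged at the front lip, sloping down and back across the pocket. 0 = shut, up to 1.05 rad when pushed down. A pin meets it 15 mm above the hook's point and swings it open (about 3 N); it drags on the pin until that is within about 2 mm of fully home, then snaps to 0 above it. Then a pull upward is stopped by the gate after about 4 mm of play.
- gate_right (a joint): The same gate on the hook at the rack's -y.
- tea_cup: Bystander: a white lidded porcelain tea cup, 82 mm across, 122 mm tall, on the desk. Origin: centre of its underside.
- tumbler: Bystander: a green drinking flask, 68 mm across, 170 mm tall, on the desk. Origin: centre of its underside.
- glass_tub: Bystander: a clear glass beaker, 100 mm across, 85 mm tall, on the desk. Origin: centre of its underside.
- mouse: Bystander: a black computer mouse, 100 x 58 x 30 mm, on the desk. Origin: centre of its underside.
- phone: Bystander: a black mobile phone lying flat, 150 x 72 x 9 mm, on the desk. Origin: centre of its underside.
- stapler: Bystander: a red and black stapler, 130 x 36 x 50 mm, on the desk. Origin: centre of its underside.
- notebook: Bystander: an orange notebook lying flat, 210 x 148 x 14 mm, on the desk. Origin: centre of its underside.

How it is judged:
By the outcome, as a careful person would: the job done as asked, in the order asked, and still so for the second after the job is handed in, with the robot touching nothing.
It also fails if it takes over 64 s, if anything falls off the work surface, if the arm or the gripper's body presses on something with over 40 N, if the wrist force passes 120 N, or if a joint passes its speed limit or range.

ROBOT

A 6-joint arm with a two-finger parallel gripper is mounted at the origin on the work surface. World frame = base frame: x ahead of the robot, y to its left, z up, the work surface at z = 0. Lengths are in m, angles in rad, forces in N, time in s.
With the tool pointing down it reaches from about 0.275 to 0.875 m from the base axis. Payload 12.5 kg.
Tool frame: the origin (TCP) lies on the centre line of the jaws, within the pads' length; the fingertips stand r.finger_overhang ahead of it and the grasp point (between the pads) lies 3 mm ahead of it (r.finger_overhang is the distance from the TCP to the fingertips, in m); z points along the fingers, y is the line along which they close (so a half turn about z gives the same grasp; the last joint's range is limited). The gripper opens to 85 mm and grips with 20 to 120 N. Pads are 22 mm wide; open, the fingers measure 114 mm over their backs; the gripper's body (76 mm by 85 mm) begins 54 mm behind the grasp point. The pads swing forward as they close: fully open they stand 13 mm farther back than shut.
Start: joints at [1.203, 0.351, 1.652, -0, 1.139, -0.085], TCP at [0.153, 0.528, 0.253] pointing down, gripper open.
Joint ranges: [-2.75, 2.75], [-0.79, 2.1], [0.01, 2.65], [-1.57, 4.71], [0.07, 3.14], [-2.87, 2.87]. Speed limits (rad/s): [2.22, 2.22, 2.79, 3.14, 3.14, 3.14].

INTERFACE

Orientations are given as a unit quaternion [x, y, z, w].
In Python, from cell import r, optics gives the robot as it stands. The module is installed in compiled form; this text tells all that it offers. Calls block until the motion is done:
- r.move_to(position, orientation): joint-space move of the TCP to a pose.
- r.move_linear(position, rot=None, vel=0.15): straight line of the TCP; rot=None keeps the orientation; vel is the mean speed in m/s.
- r.set_joints(angles): joint-space move.
- r.set_gripper(opening, squeeze=None): opening from 0.0 (shut) to 1.0 (fully open); squeeze is the grip in N (None keeps the last); returns when the fingers have stopped.
- r.sleep(seconds).
- r.inverse_kinematics(position, orientation): joint angles nearest the present ones, or None.
- optics.get_image(name): name is "scene" or "top" or "wrist"; returns a dict with "pixels" (384x512x3 uint8, red, green, blue), "depth" (384x512 float32, m along the optical axis (not along the pixel's ray), 0 where there is no reading), "fx", "fy", "cx", "cy" (pixels), "D" ([k1, k2, p1, p2, k3] as OpenCV has them; the pictures are not rectified), "camera_from_world" (4x4, takes a point from world to camera coordinates); the wrist camera has in their place "mount" (4x4, takes a point from camera to tool coordinates, whose origin is the TCP and whose axes are the flange's). Camera axes: x right, y down, z forward; pixel columns grow to the right and rows downward; lengths in m; the calibration is good to about 2 mm. A picture is of the moment at which its call begins: read the wrist's pose just before it.
A pose or a line that the arm cannot do raises r.PlanningError and nothing moves.
- r.hand_in(): hands the job in; it is judged then, once.
Readings, each from a call of its own:
- r.current_t(): time.
- r.current_q(): joint angles.
- r.current_qvel(): joint speeds.
- r.current_effort(): joint torques, N m.
- r.current_tool_pos(): TCP position.
- r.current_ee_rot(): TCP orientation.
- r.current_contact_force(): force on the tool from outside, world axes, zero at the start.
- r.current_torque(): the same for the moment, N m.
- r.current_opening(): opening from 0.0 (shut) to 1.0 (fully open).
- r.current_finger_force(): force on a finger pad.
Only numpy, scipy, OpenCV 4.12 (cv2) and the standard library are available. Lean on these libraries where they do the work, as an engineer would, in place of code of your own. Each camera call takes 0.05 s, during which the arm holds its last target. There are 200 camera calls.

## Working session

There is one attempt and no reset: what is moved stays moved. The work goes in short steps, each a Python script; the robot and the scene stay as the last script left them, time stands still between calls to the robot, and variables do not carry over. Pictures are saved under pics/ and viewed, at most 10 in all, crops included, and the job is handed in when it is done.

```bash
mkdir -p pics
cat > h.py <<'E'
import numpy as np, cv2
from cell import r, optics
from scipy.spatial.transform import Rotation as R
def grab(n):
    p,q=np.array(r.current_tool_pos()),np.array(r.current_ee_rot())
    im=optics.get_image(n)
    if 'camera_from_world' in im: W=np.linalg.inv(np.array(im['camera_from_world']))
    else:
        T=np.eye(4);T[:3,:3]=R.from_quat(q).as_matrix();T[:3,3]=p
        W=T@np.array(im['mount'])
    im['W']=W; im['K']=np.array([[im['fx'],0,im['cx']],[0,im['fy'],im['cy']],[0,0,1.]])
    return im
def rays(im,uv):
    n=cv2.undistortPoints(np.array(uv,float).reshape(-1,1,2),im['K'],np.array(im['D'],float)).reshape(-1,2)
    return np.c_[n,np.ones(len(n))]
def at_z(im,uv,z):
    d=rays(im,uv)@im['W'][:3,:3].T; o=im['W'][:3,3]
    return o+d*((z-o[2])/d[:,2])[:,None]
def by_depth(im,uv):
    uv=np.array(uv); z=im['depth'][uv[:,1].astype(int),uv[:,0].astype(int)]
    return (rays(im,uv)*z[:,None])@im['W'][:3,:3].T+im['W'][:3,3], z
def save(im,n): cv2.imwrite(f'pics/{n}.png',im['pixels'][:,:,::-1])
E
python3 - <<'E'
from h import *
a=grab('scene');b=grab('top')
p=np.hstack([a['pixels'],b['pixels']])
save(a,'scene0');save(b,'top0')
for i in (a,b): print(i['W'].round(3).tolist(),i['fx'],i['D'])
print(r.finger_overhang,r.current_ee_rot(),r.current_contact_force(),r.current_t())
E
```

```text
[[0.742, 0.425, -0.518, 1.045], [0.67, -0.454, 0.587, -0.694], [0.014, -0.783, -0.622, 0.74], [0.0, 0.0, 0.0, 1.0]] 356.7037502910829 [-0.04865885  0.          0.          0.          0.        ]
[[0.02, -0.995, 0.097, 0.443], [-1.0, -0.02, 0.001, -0.134], [0.001, -0.097, -0.995, 1.25], [0.0, 0.0, 0.0, 1.0]] 431.7864345710778 [-0.13764016  0.          0.          0.          0.        ]
0.022 [ 1.40965400e-01  9.90014385e-01 -5.07529382e-04 -1.24349260e-04] [-0.11898942  0.07454685  0.11853847] 0.1
```

View pics/scene0.png

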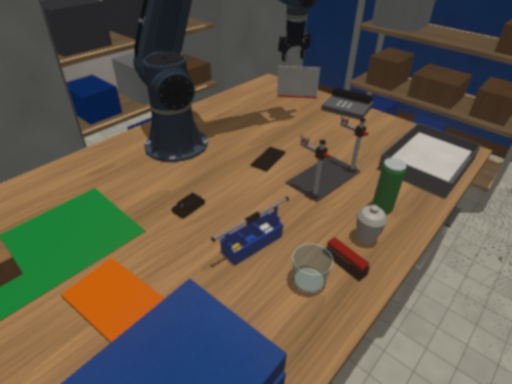

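View pics/top0.png

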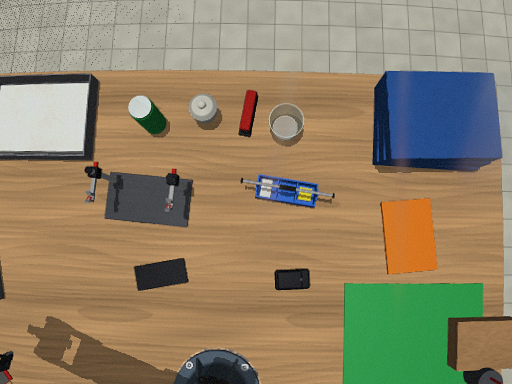

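The top view shows the caddy's bar from (242,181) to (333,196). The rack plate is centred near (149,199), with post clamps at (93,172) and (173,177) and hooks near (90,197) and (169,205), opening towards the robot. Next I'll take rough positions and a closer look.

Run:
```python
from h import *
b=grab('top')
print('bar ends',at_z(b,[[242,181],[333,196]],0.1).round(4).tolist())
hsv=cv2.cvtColor(b['pixels'],cv2.COLOR_RGB2HSV)
roi=np.zeros(hsv.shape[:2],np.uint8);roi[165:215,235:340]=1
m=cv2.inRange(hsv,(105,120,40),(130,255,255))*roi
c=max(cv2.findContours(m,0,2)[0],key=cv2.contourArea);R1=cv2.minAreaRect(c)
print('tray',R1,at_z(b,cv2.boxPoints(R1),0.05).round(3).tolist(),at_z(b,[R1[0]],0.05))
# plate: dark grey quad
g=b['pixels'].astype(int);roi[:]=0;roi[165:235,95:200]=1
m=((g.max(2)<95)&(g.max(2)-g.min(2)<25)).astype(np.uint8)*roi
m=cv2.morphologyEx(m,cv2.MORPH_CLOSE,np.ones((5,5),np.uint8))
c=max(cv2.findContours(m,0,2)[0],key=cv2.contourArea);R2=cv2.minAreaRect(c)
print('plate',R2,at_z(b,cv2.boxPoints(R2),0.008).round(3).tolist())
out=cv2.resize(b['pixels'][150:240,75:345],None,fx=2.9,fy=2.9,interpolation=cv2.INTER_CUBIC)
cv2.imwrite('pics/crop.png',out[:,:,::-1])
for uv in [(93,172),(173,177),(90,197),(169,205),(287,187),(149,199)]:
    print(uv,[x.round(3) for x in by_depth(b,[uv])[0]])
im=grab('wrist');print('mount',np.array(im['mount']).round(3).tolist(),im['fx'])
```

```text
bar ends [[0.5946, -0.0663, 0.1], [0.5591, -0.3116, 0.1]]
tray ((285.5810852050781, 195.51351928710938), (61.81401824951172, 12.987520217895508), 9.462322235107422) [[0.557, -0.098, 0.05], [0.593, -0.103, 0.05], [0.568, -0.275, 0.05], [0.532, -0.269, 0.05]] [[ 0.56282694 -0.18625255  0.05      ]]
plate ((141.3366241455078, 196.1336669921875), (98.01116180419922, 51.542930603027344), 5.710593223571777) [[0.492, 0.386, 0.008], [0.645, 0.379, 0.008], [0.621, 0.084, 0.008], [0.471, 0.093, 0.008]]
(93, 172) [array([0.599, 0.31 , 0.187])]
(173, 177) [array([0.586, 0.096, 0.213])]
(90, 197) [array([0.536, 0.317, 0.179])]
(169, 205) [array([0.52 , 0.11 , 0.184])]
(287, 187) [array([ 0.58 , -0.187,  0.111])]
(149, 199) [array([0.549, 0.209, 0.01 ])]
mount [[0.001, -0.948, -0.32, 0.082], [1.0, 0.001, 0.001, 0.001], [-0.001, -0.32, 0.948, -0.12], [0.0, 0.0, 0.0, 1.0]] 301.1857928918878
```

View pics/crop.png

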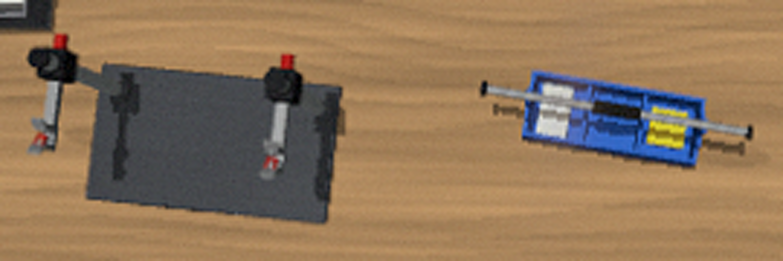

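The crop shows the caddy upright, its grip near crop (617,108). Hook mouths with red gates are near crop (42,135) and (272,160). Next I'll look at the rack and then the caddy with the wrist camera.

```bash
cat >> h.py <<'E'
def ori(yaw,tilt=0.):
    """tool down, tool y along (cos yaw, sin yaw); tilt lifts the +y(body) end"""
    c,s=np.cos(yaw),np.sin(yaw)
    m=np.array([[-s,c,0],[c,s,0],[0,0,-1.]]).T
    m=R.from_rotvec(tilt*np.array([c,s,0])).as_matrix()@m
    return R.from_matrix(m).as_quat()
E
python3 - <<'E'
from h import *
b=grab('top')
print('plate',at_z(b,[[110.9,172.1],[192.6,180.3],[187.8,226.6],[105,218.3]],0.008).round(4).tolist())
r.move_linear([0.153,0.528,0.36],vel=0.25)
r.move_to([0.53,0.21,0.38],ori(-0.08)); r.sleep(0.2)
a=grab('wrist');save(a,'w_rack');np.save('rackd.npy',a['depth']);np.savez('rack.npz',**{k:np.array(v) for k,v in a.items()})
r.move_to([0.575,-0.189,0.27],ori(-0.144)); r.sleep(0.2)
a=grab('wrist');save(a,'w_cad');np.savez('cad.npz',**{k:np.array(v) for k,v in a.items()})
print(r.current_t(),r.current_tool_pos(),r.current_contact_force())
E
python3 -c "
import cv2,numpy as np
a=cv2.imread('pics/w_rack.png');cv2.imwrite('pics/w_rack2.png',cv2.resize(a,(800,600)))"
```

```text
plate [[0.6263, 0.3293, 0.008], [0.6061, 0.0832, 0.008], [0.4712, 0.0924, 0.008], [0.4891, 0.3397, 0.008]]
4.6583 [ 0.57522694 -0.18836901  0.27022289] [-1.17204827  0.21785984 -0.79080628]
```

View pics/w_rack2.png

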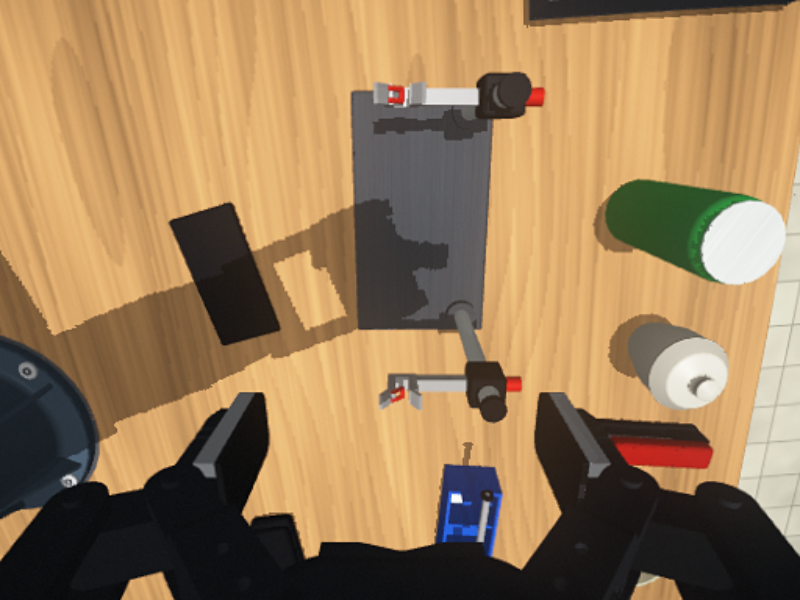

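View pics/w_cad.png

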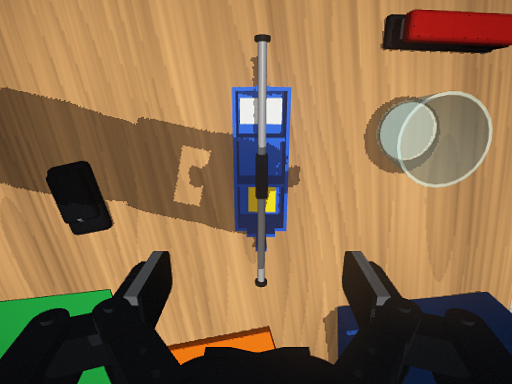

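The wrist view of the rack (800-wide) shows the left hook's lips at about (380,93) and (417,95), and the right hook's at (388,392) and (413,392). The caddy view shows the bar vertical at column 262, discs at (262,38) and (261,282), and grip at (262,175). I'll compute both.

Run:
```python
from h import *
c=dict(np.load('cad.npz'))
px=c['pixels'].astype(int); 
# bar centre columns: pixels with height 0.09..0.115 by depth
vv,uu=np.mgrid[0:300,180:340]; uv=np.c_[uu.ravel(),vv.ravel()]
P,z=by_depth(c,uv); ok=(z>0)&(P[:,2]>0.088)&(P[:,2]<0.118)
Q=P[ok]; 
pts=cv2.fitLine(Q[:,:2].astype(np.float32),cv2.DIST_HUBER,0,1e-3,1e-3).ravel(); d=pts[:2]*np.sign(pts[1])
t=(Q[:,:2]-pts[2:])@d
print('bar n',ok.sum(),'dir yaw',-np.arctan2(d[0],d[1]),'len',np.ptp(t),'mid',(pts[2:]+d*(t.max()+t.min())/2).round(4),'z top',np.percentile(Q[:,2],[5,50,95]).round(4))
# grip: dark
dk=(px[uv[:,1],uv[:,0]].max(1)<60)&ok; tt=(P[dk][:,:2]-pts[2:])@d
tt=tt[abs(tt-np.median(tt))<0.06]; print('grip dark mid',(pts[2:]+d*np.median(tt)).round(4),np.percentile(tt,[3,97]))
ends=at_z(c,[[262,38],[261,282],[262,175]],0.1);print('ray',ends.round(4).tolist(),ends[:2].mean(0).round(4))
a=dict(np.load('rack.npz'))
for nm,(u0,u1,v0,v1) in dict(L=(236,280,50,72),Rr=(240,280,236,264)).items():
    vv,uu=np.mgrid[v0:v1,u0:u1]; uv=np.c_[uu.ravel(),vv.ravel()]
    P,z=by_depth(a,uv); ok=(z>0)&(P[:,2]>0.13)
    red=(a['pixels'][uv[:,1],uv[:,0]].astype(int)@[1,-1,0]>60)&ok
    Q=P[ok];top=Q[Q[:,2]>np.percentile(Q[:,2],98)-0.006]
    print(nm,ok.sum(),'z pct',np.percentile(Q[:,2],[5,50,80,90,95,99]).round(4),'red',P[red].mean(0).round(4),red.sum(), 'y',np.percentile(Q[:,1],[3,97]).round(4))
    Z=np.where(ok,P[:,2],0).reshape(vv.shape); 
    s=slice(3,-3,3) if nm=='L' else slice(4,-4,4)
    print((Z[s,::2]*1000).astype(int))
out=np.hstack([cv2.resize(a['pixels'][45:75,230:285],None,fx=7,fy=7,interpolation=2),cv2.resize(a['pixels'][236:266,235:290],None,fx=7,fy=7,interpolation=2)])
cv2.imwrite('pics/hooks.png',out[:,:,::-1])
```

```text
bar n 2359 dir yaw -0.1441191 len 0.25370719140026965 mid [ 0.5811 -0.1855] z top [0.0994 0.1026 0.1082]
grip dark mid [ 0.5814 -0.1835] [-0.03314494  0.00830328]
ray [[0.5989, -0.0623, 0.1], [0.5639, -0.3088, 0.1], [0.582, -0.185, 0.1]] [ 0.5814 -0.1856  0.1   ]
L 590 z pct [0.1612 0.1821 0.1892 0.1909 0.1915 0.1925] red [0.5364 0.3234 0.1797] 90 y [0.3165 0.3289]
[[  0   0 191 188 187 183 181 181   0   0   0   0   0 184 185 186 189 192
  188   0   0   0]
 [  0   0 190 189 186 185 182 182 180 180 178 176 161 182 184 188 190 191
  189 166 165 165]
 [  0   0 192 190 186 184 182 180 161 163 177 175 163 182 184 187 189 191
  192 165 166 166]
 [  0   0 191 190 186 183 181 181 180 161 178 176 161 182 185 187 188 191
  191 167 167 167]
 [  0   0 190 190 184 183 182 182 180 179 177 161 162 184 185 188 190 192
  191 165 166 166]
 [  0   0   0   0   0 161 160 160 161 161 161 159 161 162 160 160   0   0
    0   0   0   0]]
Rr 574 z pct [0.1637 0.1754 0.1912 0.1949 0.1959 0.1969] red [0.5206 0.1141 0.1846] 51 y [0.1081 0.1207]
[[  0   0   0   0 166 165 165 165 165 165 164 164 165 163 163 163 164 164
  163 162]
 [  0   0   0   0 175 175 174 166 166 167 167 175 176 175 172 170 169 170
  171 170]
 [  0   0   0   0 184 184 185 184 182 182 167 185 185 186 171 171 171 171
  170 170]
 [  0 193 195 194 190 186 185   0 182 182   0 187 191 193 195   0   0   0
    0   0]
 [  0 195 195 191 189 186 186   0   0   0   0 188 191 194 196   0   0   0
    0   0]]
```

View pics/hooks.png

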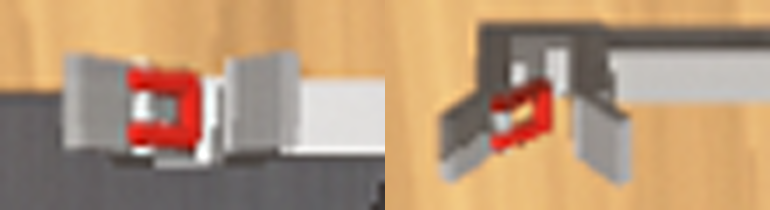

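The enlargement shows both gates shut (red), with the flared lips clear on both hooks. Depth puts the lip tops at about 0.192 (left) and 0.196 (right), so the right hook is about 4 mm higher. Next come the hook centres, then the grasp.

```bash
cat >> h.py <<'E'
def bar(c,z0,z1):
    vv,uu=np.mgrid[0:330,180:340]; uv=np.c_[uu.ravel(),vv.ravel()]
    P,z=by_depth(c,uv); Q=P[(z>0)&(P[:,2]>z0)&(P[:,2]<z1)]
    f=cv2.fitLine(Q[:,:2].astype(np.float32),cv2.DIST_HUBER,0,1e-3,1e-3).ravel(); d=f[:2]*np.sign(f[1])
    t=(Q[:,:2]-f[2:])@d
    return f[2:]+d*(t.max()+t.min())/2,-np.arctan2(d[0],d[1]),np.ptp(t),Q
E
python3 - <<'E'
from h import *
a=dict(np.load('rack.npz')); ex=np.array([np.cos(-.077),np.sin(-.077)]); ey=np.array([-ex[1],ex[0]]); C=[]
for nm,(u0,u1,v0,v1),zt in (('L',(236,280,50,72),.1915),('R',(240,280,236,264),.196)):
    vv,uu=np.mgrid[v0:v1,u0:u1]; uv=np.c_[uu.ravel(),vv.ravel()]
    P,z=by_depth(a,uv); fl=(z>0)&(P[:,2]>zt-.0075); Q=P[fl]; x=Q[:,:2]@ex; y=Q[:,:2]@ey
    m=(x.min()+x.max())/2; l,rr=x[x<m],x[x>m]
    print(nm,'outer',x.min().round(4),x.max().round(4),'inner',l.max().round(4),rr.min().round(4),'mid',m.round(4),((l.max()+rr.min())/2).round(4),'y',y.min().round(4),y.max().round(4))
    C.append(ex*(m+(l.max()+rr.min())/2)/2+ey*(y.min()+y.max())/2)
C=np.array(C); dd=C[0]-C[1]; print(C.round(4),'sep',np.linalg.norm(dd),'yaw',-np.arctan2(dd[0],dd[1]),'mid',C.mean(0).round(4))
o=ori(-.1441); x,y=.5812,-.1855
r.set_gripper(0.7,50); r.move_linear([x,y,.17],rot=o,vel=.15); r.move_linear([x,y,.103],vel=.08)
print('F',np.round(r.current_contact_force(),2)); r.set_gripper(0.0,50); r.sleep(.2)
print('open',r.current_opening(),r.current_finger_force(),r.current_tool_pos(),np.round(r.current_contact_force(),2))
f0=np.array(r.current_contact_force())
r.move_linear([x,y,.20],vel=.1); r.sleep(.3); print('F',np.round(r.current_contact_force(),2),np.round(r.current_torque(),3))
r.move_linear([x,y,.36],vel=.2); r.sleep(.2)
c=grab('wrist');save(c,'held'); m,yw,L,Q=bar(c,.335,.375); print('held bar',m.round(4),yw,L,np.percentile(Q[:,2],[5,50,95]),r.current_tool_pos())
print('t',r.current_t(),r.current_opening())
E
```

```text
L outer 0.496 0.5275 inner 0.5055 0.5181 mid 0.5118 0.5118 y 0.3575 0.3699
R outer 0.4959 0.527 inner 0.5062 0.519 mid 0.5114 0.5126 y 0.1475 0.1605
[[0.5382 0.3233]
 [0.5223 0.1142]] sep 0.20971255021087176 yaw -0.07589415340994426 mid [0.5303 0.2187]
F [-0.23 -0.2   0.06]
open 0.1313702360679662 49.41780924797058 [ 0.58099086 -0.18548977  0.10328474] [-3.52 -0.18  5.69]
F [-0.28 -0.05 -3.79] [ 0.069  0.    -0.008]
held bar [ 0.5875 -0.1449] -0.14305992 0.1471084892219633 [0.35088226 0.3587282  0.37236253] [ 0.5810761  -0.18543616  0.35916668]
t 10.15 0.13195268015344838
```

View pics/held.png

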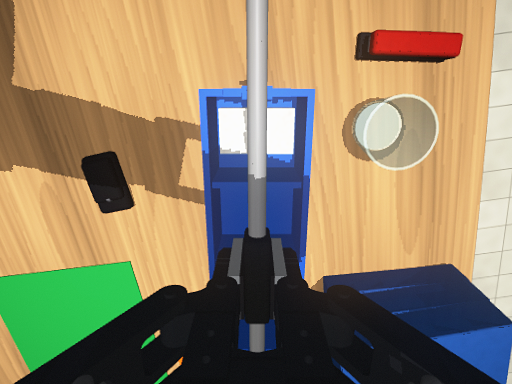

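The caddy is firmly held: the bar runs through the jaws at about (257,260), opening 0.13, weight about 3.8 N. The camera's sideways bias is only about 0.6 mm. I'll carry it over the hooks and start down.

```bash
cat >> h.py <<'E'
MID=np.array([.5297,.2187]); YAW=-.076
EX=np.array([np.cos(YAW),np.sin(YAW)]); EY=np.array([-EX[1],EX[0]])
def rd(n=4):
    F=[];M=[]
    for _ in range(n): F.append(r.current_contact_force());M.append(r.current_torque());r.sleep(.01)
    F=np.mean(F,0);M=np.mean(M,0)
    return np.array([F[:2]@EX,F[:2]@EY,F[2],M[:2]@EX,M[:2]@EY,M[2]])
def show(z,f,b):
    d=f-b; print('z%.4f tcp%.4f'%(z,r.current_tool_pos()[2]),d.round(2)[:3],'Mx %.3f My %.3f Mz %.3f'%tuple(d[3:]),'t%.1f'%r.current_t())
E
python3 - <<'E'
from h import *
o=ori(YAW,-.021)
r.move_to([*MID,.36],o); r.move_linear([*MID,.215],vel=.12); r.sleep(.4)
b=rd(10); np.save('base.npy',b); print('base',b.round(3),r.current_tool_pos())
z=.211
while z>.1835:
    z-=.0015; r.move_linear([*MID,z],vel=.03); r.sleep(.04); f=rd(3); show(z,f,b)
    d=f-b
    if d[2]>5 or abs(d[0])>4: break
E
```

```text
base [ 0.175 -0.027 -4.438  0.032 -0.    -0.021] [0.52972327 0.21870631 0.21505162]
z0.2095 tcp0.2094 [-0.09 -0.05  0.29] Mx 0.018 My 0.017 Mz 0.029 t13.9
z0.2080 tcp0.2080 [-0.02  0.28  0.2 ] Mx 0.008 My 0.015 Mz 0.045 t14.2
z0.2065 tcp0.2065 [0.2  0.27 0.09] Mx 0.023 My 0.025 Mz 0.019 t14.5
z0.2050 tcp0.2050 [-0.13 -0.19  0.63] Mx 0.035 My 0.008 Mz 0.036 t14.8
z0.2035 tcp0.2035 [ 0.26 -0.31  0.05] Mx -0.012 My -0.016 Mz -0.000 t15.2
z0.2020 tcp0.2020 [-0.47  0.73  0.24] Mx 0.007 My 0.013 Mz 0.031 t15.5
z0.2005 tcp0.2005 [0.01 0.15 0.25] Mx -0.003 My 0.024 Mz 0.056 t15.8
z0.1990 tcp0.1989 [ 0.29 -0.3  -0.05] Mx -0.011 My 0.008 Mz 0.008 t16.1
z0.1975 tcp0.1974 [-0.51  0.17 -0.18] Mx 0.029 My -0.019 Mz 0.042 t16.4
z0.1960 tcp0.1960 [-0.03  0.29 -0.2 ] Mx -0.001 My -0.024 Mz 0.025 t16.8
z0.1945 tcp0.1944 [-0.29 -0.18  0.94] Mx 0.017 My 0.002 Mz -0.003 t17.1
z0.1930 tcp0.1930 [-0.21 -0.42  0.24] Mx 0.049 My 0.008 Mz 0.025 t17.4
z0.1915 tcp0.1915 [0.01 0.49 0.56] Mx 0.035 My 0.025 Mz 0.012 t17.7
z0.1900 tcp0.1901 [0.36 0.15 1.97] Mx -0.057 My -0.106 Mz 0.045 t18.0
z0.1885 tcp0.1891 [3.44 0.5  7.5 ] Mx -0.042 My -0.556 Mz 0.165 t18.3
```

Contact at a pin height of about 0.187 matches both gates (even load, +x push from the gate's slope). I'll continue gently.

Run:
```python
from h import *
b=np.load('base.npy'); z=.1885
while z>.170:
    z-=.001; r.move_linear([*MID,z],vel=.02); r.sleep(.03); f=rd(3); show(z,f,b)
    d=f-b
    if d[2]>12 or abs(d[0])>8: break
```

```text
z0.1875 tcp0.1880 [4.41 0.47 9.96] Mx 0.039 My -0.658 Mz 0.040 t18.6
z0.1865 tcp0.1869 [6.   0.68 7.7 ] Mx 0.126 My -0.908 Mz 0.090 t18.9
z0.1855 tcp0.1859 [7.17 0.95 7.28] Mx 0.159 My -1.064 Mz 0.064 t19.3
z0.1845 tcp0.1848 [7.92 0.6  6.19] Mx 0.188 My -1.160 Mz 0.034 t19.6
z0.1835 tcp0.1837 [7.54 0.98 5.79] Mx 0.147 My -1.154 Mz 0.023 t19.9
z0.1825 tcp0.1826 [7.59 0.85 4.96] Mx 0.133 My -1.161 Mz 0.006 t20.2
z0.1815 tcp0.1815 [6.74 0.8  5.18] Mx 0.160 My -1.027 Mz 0.047 t20.5
z0.1805 tcp0.1805 [6.4  1.11 4.7 ] Mx 0.170 My -0.985 Mz 0.061 t20.8
z0.1795 tcp0.1793 [7.16 0.79 3.71] Mx 0.236 My -1.026 Mz 0.059 t21.1
z0.1785 tcp0.1781 [6.96 0.82 1.66] Mx 0.241 My -1.059 Mz 0.059 t21.4
z0.1775 tcp0.1768 [ 6.86  0.68 -0.38] Mx 0.265 My -1.077 Mz 0.087 t21.7
z0.1765 tcp0.1754 [ 6.19  0.99 -2.27] Mx 0.046 My -0.922 Mz -0.161 t22.0
z0.1755 tcp0.1748 [ 1.31  0.09 -0.64] Mx -0.044 My -0.246 Mz -0.001 t22.3
z0.1745 tcp0.1744 [-0.45  0.1   0.54] Mx 0.007 My 0.008 Mz 0.035 t22.6
z0.1735 tcp0.1735 [-0.08 -0.36  0.18] Mx -0.002 My -0.015 Mz 0.047 t23.0
z0.1725 tcp0.1729 [-1.7  -0.46  6.07] Mx -0.211 My 0.265 Mz -0.025 t23.3
z0.1715 tcp0.1727 [-5.83 -2.21 15.31] Mx -0.529 My 0.852 Mz -0.065 t23.6
```

Both gates snapped at z of about 0.176–0.175, then the load rose evenly on both pocket floors (about 15 N, balanced). I'll ease off, look, then do the test lift.

Run:
```python
from h import *
b=np.load('base.npy')
r.move_linear([*MID,.1732],vel=.02); r.sleep(.1); show(.1732,rd(3),b)
w=grab('wrist'); s=grab('scene')
out=np.hstack([cv2.resize(w['pixels'][0:300,110:400],(400,414),interpolation=2),cv2.resize(s['pixels'][105:209,285:385],(398,414),interpolation=2)])
cv2.imwrite('pics/hung.png',out[:,:,::-1])
z=.1745
while z<.184:
    r.move_linear([*MID,z],vel=.02); r.sleep(.05); f=rd(4); show(z,f,b)
    d=f-b
    if d[2]<-7: break
    z+=.0008 if d[2]>-2 else .0004
```

```text
z0.1732 tcp0.1730 [0.15 0.22 2.55] Mx -0.031 My -0.052 Mz 0.029 t23.9
z0.1745 tcp0.1744 [-0.42 -0.04  0.05] Mx -0.002 My 0.001 Mz 0.013 t24.4
z0.1753 tcp0.1753 [-0.02 -0.22 -0.09] Mx 0.016 My -0.007 Mz 0.009 t24.7
z0.1761 tcp0.1761 [-0.1   0.25  0.25] Mx 0.001 My -0.012 Mz 0.011 t25.1
z0.1769 tcp0.1768 [-0.1   0.02  0.26] Mx -0.005 My -0.003 Mz 0.045 t25.4
z0.1777 tcp0.1774 [ 0.39  0.43 -4.43] Mx -0.013 My -0.151 Mz 0.002 t25.7
z0.1781 tcp0.1776 [  2.89   1.21 -12.68] Mx 0.209 My -0.490 Mz 0.000 t26.1
```

View pics/hung.png

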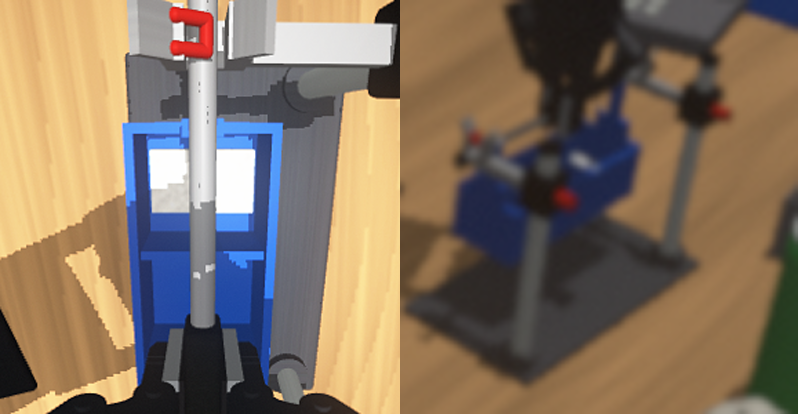

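The left gate lies shut above the pin (crop about (190,33)). The test lift loaded both gates evenly, about 6 N each. I'll lower it onto the floors, release and back away.

Run:
```python
from h import *
b=np.load('base.npy')
r.move_linear([*MID,.1733],vel=.02); r.sleep(.2); show(.1733,rd(4),b)
r.set_gripper(0.6); r.sleep(.3); print(r.current_opening(),rd(3).round(2))
r.move_linear([*MID,.30],vel=.1); r.move_linear([*MID,.36],rot=ori(YAW),vel=.15); r.sleep(.3)
w=grab('wrist'); m,yw,L,Q=bar(w,.155,.19); print(m.round(4),yw,L,r.current_t(),rd(3).round(2))
cv2.imwrite('pics/end.png',cv2.resize(w['pixels'],(800,600))[:,:,::-1])
```

```text
z0.1733 tcp0.1735 [-0.17 -0.13  0.42] Mx -0.006 My 0.007 Mz -0.002 t26.7
0.5955169621750924 [ 0.15 -0.1   0.2   0.05  0.04  0.01]
[0.5401 0.2177] -0.09044238 0.25312639082735744 29.7833 [ 0.03 -0.18 -0.04 -0.02  0.01  0.01]
```

View pics/end.png

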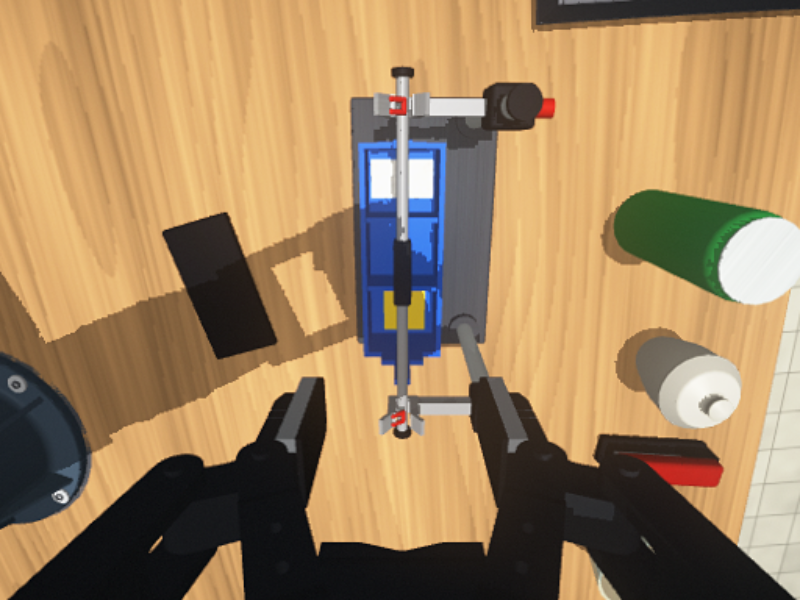

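The caddy hangs level in both hooks, with red gates shut over the pins at (398,104) and (400,418), and the gripper is clear.

```bash
python3 -c "
from cell import r
print(r.hand_in())"
```

```text
the job is handed in; nothing more can be done
None
```

The caddy hangs on the rack with both pins home and both gates shut. A test lift of about 12.7 N, shared about evenly by the gates, held before I let go, and I handed the job in at about 30 s.

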